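# Put the leftover pipe fittings back with their own kind

### The job

The pipe repair in the utility cupboard is finished: pick out the four white plastic fittings left over on the bench and put each one away in the small-parts bin that already holds its own kind - elbow with elbows, tee with tee, straight coupling with couplings, stop end with stop ends. Each is to lie loose on the free floor in the front of its bin, not on top of the stock. Leave the brass valve and the tape measure where they lie.

Things in the scene. Friction and masses are not known exactly. Their poses are not given: they have to be found in the camera images.
- elbow: White plastic 90 degree elbow (22 mm push-fit), L-shaped, lying flat, 34 mm high, 55 g. Origin: where the pipe axes cross, 17 mm above its underside; z up. Legs along its +x and +y, each 44 mm long (plus a 2 mm grey collet): round body 26 mm thick, then over the last 20 mm an eight-sided nut 34 mm across flats. Grip a leg across its nut, 34 mm from the origin.
- tee: White plastic equal tee (same family: 26 mm bodies, 34 mm nuts over the last 20 mm of each arm), T-shaped, lying flat, 34 mm high, 80 g. Origin: where the axes cross, 17 mm above its underside; z up. Run along x, 44 mm to either side; branch along +y, 44 mm long. Grip the branch across its nut, 34 mm from the origin.
- coupling: White plastic straight coupling (same family), lying along its x axis, 72 mm long, 34 mm high, 50 g: a 20 mm long, 34 mm nut at each end (grey collets 2 mm beyond) and between them a round body 26 to 29 mm thick, 32 mm long, to grip. Origin: its centre, 17 mm above its underside. It rests on a flat of its nuts and does not roll by itself.
- stopend: White plastic stop end (blanking cap, same family), standing upright mouth down, 40 mm high, 30 g: the lower 20 mm is a 34 mm eight-sided nut, the upper 20 mm a round body of 26 mm diameter. Origin: on its axis at mid height, 20 mm above its underside; z up along the axis.
- elbow_bin: Blue parts bin, fixed; two elbows (immovable stock, up to 43 high) in its rear half. Origin: centre of underside, on the bench; +x from its cut-away front (robot side) to its back. Mm: 170 deep (x), 130 wide (y), walls and floor 3; back and rear sides 55 high, front 30, sides slope up between x -75 and -15. Free floor 3 above the bench: x -82 to +8, y -62 to +62.
- tee_bin: Red parts bin, fixed; one tee (immovable stock, up to 43 high) in its rear half. Origin: centre of underside, on the bench; +x from its cut-away front (robot side) to its back. Mm: 170 deep (x), 130 wide (y), walls and floor 3; back and rear sides 55 high, front 30, sides slope up between x -75 and -15. Free floor 3 above the bench: x -82 to +8, y -62 to +62.
- coupling_bin: Yellow parts bin, fixed; two straight couplings (immovable stock, up to 43 high) in its rear half. Origin: centre of underside, on the bench; +x from its cut-away front (robot side) to its back. Mm: 170 deep (x), 130 wide (y), walls and floor 3; back and rear sides 55 high, front 30, sides slope up between x -75 and -15. Free floor 3 above the bench: x -82 to +8, y -62 to +62.
- stopend_bin: Green parts bin, fixed; six stop ends (immovable stock, up to 43 high) in its rear half. Origin: centre of underside, on the bench; +x from its cut-away front (robot side) to its back. Mm: 170 deep (x), 130 wide (y), walls and floor 3; back and rear sides 55 high, front 30, sides slope up between x -75 and -15. Free floor 3 above the bench: x -82 to +8, y -62 to +62.
- valve: Bystander: brass ball valve with a red lever on top, 94 mm long overall along its x (brass body x -47 to +17 mm, lever out to +47), 34 mm wide, 53 mm high, 0.24 kg. Origin: underside, near the middle of its length. It only stands on a narrow flat, so do not touch it.
- tape: Bystander: orange and black tape measure lying flat, about 85 x 66 x 38 mm, 0.3 kg. Origin: centre of its underside.
Things that resemble listed ones, but are neither listed nor needed, are in the scene too. What is shaped like the coupling but black or turquoise is not meant.

How it is judged:
By the outcome, as a careful person would: the job done as asked, in the order asked, and still so for the second after the job is handed in, with the robot touching nothing.
It also fails if it takes over 96 s, if anything falls off the work surface, if the arm or the gripper's body presses on something with over 40 N, if the wrist force passes 120 N, or if a joint passes its speed limit or range.

### The arm

A 6-joint arm with a two-finger parallel gripper is mounted at the origin on the work surface. World frame = base frame: x ahead of the robot, y to its left, z up, the work surface at z = 0. Lengths are in m, angles in degrees, forces in N, time in s.
With the tool pointing down it reaches from about 0.4 to 0.825 m from the base axis. Payload 7 kg.
Tool frame: the origin (TCP) lies on the centre line of the jaws, within the pads' length; the fingertips stand 19 mm ahead of it and the grasp point (between the pads) is the TCP (r.tip_extent is the distance from the TCP to the fingertips, in m); z points along the fingers, y is the line along which they close (so a half turn about z gives the same grasp; the last joint's range is limited). The gripper opens to 88 mm and grips with 3 to 60 N. Pads are 19 mm wide; open, the fingers measure 130 mm over their backs; the gripper's body (78 mm by 193 mm) begins 47 mm behind the grasp point.
Start: joints at [-54.368, 20.546, 0.682, 0, -70.136, -16.507], TCP at [0.221, -0.638, 0.246] pointing down, gripper open.
Joint ranges: [-176.03, 176.03], [-82.01, 121.73], [-58.28, 71.71], [-173.87, 95.51], [-174.79, -0.11], [-173.66, 173.66]. Speed limits (degrees/s): [136.94, 136.94, 172.46, 180, 180, 180].

### API

Orientations are given as [roll, pitch, yaw] about the fixed x, y, z axes, in that order (R = Rz(yaw) Ry(pitch) Rx(roll)).
In Python, from plant import r gives the robot as it stands. The module is installed in compiled form; this text tells all that it offers.
- The arm moves only by the tool jog_arm, never from a script. Its argument "deltas" is a list that holds one entry, the list of rows, each a list of 5 numbers: the opening, from -1 (shut) to 1 (fully open), then the shift along the world's x, y, z in cm, then the turn about the world's z in rad. In form: [[[claw, dx, dy, dz, turn], ...]]. A call has 1 to 8 rows; each row shifts and turns the commanded pose from where the row before left it; what a row does not reach is not made up. A row lasts 1/8 s, in which the tool goes at most 62.5 mm and 10.7 degrees, less where a joint would pass 70% of its speed; a pose out of reach is approached as far as the arm can. A call with a gripper value outside its range is refused whole. The fingers move at their own pace and stop on an object; "force" is the grip in N (left out, the last holds). Time passes only in rows, so rows that do not move let the fingers close. It gives the time, the measured TCP pose, the force, the opening and the grip force at its end, in the units of the state.
- r.get_state(): the state, without advancing time (a new reading comes with each control period).
- r.capture(name): name is "scene" or "top" or "wrist"; returns the picture (480x640x3 uint8, blue, green, red); there is no depth.
- r.camera_info(name): a dict with "fx", "fy", "cx", "cy" (pixels), "view" (4x4, takes a point from world to camera coordinates). Camera axes: x right, y up, looking along -z (the intrinsics and any distortion apply to the point x, -y, -z); pixel columns grow to the right and rows downward; lengths in m; the calibration is good to about 2 mm. A picture is of the moment at which its call begins: read the wrist's pose just before it. camera_info takes no time and is no camera call; for the wrist camera it gives the pose at the moment of the call.
- r.close_job(): hands the job in; it is judged then, once.
The state is a dict: "time_s": time; "joints": joint angles; "qd": joint speeds; "joint_torque": joint torques, N m; "tcp_pos": TCP position; "eef_rot": TCP orientation; "contact_force": force on the tool from outside, world axes, zero at the start; "moment": the same for the moment, N m; "gripper_width": finger opening in m; "gripper_force": force on a finger pad.
Only numpy, scipy, OpenCV 4.12 (cv2) and the standard library are available. Lean on these libraries where they do the work, as an engineer would, in place of code of your own. Each camera call takes 0.05 s, during which the arm holds its last target. There are 200 camera calls.

## Working session

There is one attempt and no reset: what is moved stays moved. The work goes in short steps, Python scripts to look and compute and a tool call to move; the robot and the scene stay as the last step left them, time stands still between calls to the robot, and variables do not carry over. Pictures are saved under pics/ and viewed, at most 14 in all, crops included, and the job is handed in when it is done.

Besides the shell and the picture viewer there is one more tool, called after ">>>" as name([rows], argument=value, ...), one row to a line, values as JSON. jog_arm: Moves the arm, as the interface text tells. Its arguments: {"type":"object","properties":{"deltas":{"type":"array"},"force":{"type":"number"}},"required":["deltas"]}

```bash
mkdir -p pics
python3 - <<'E'
from plant import r
import cv2
for n in("scene","top"):
    cv2.imwrite(f"pics/{n}0.png",r.capture(n))
    i=r.camera_info(n);print(n,i)
s=r.get_state();print(s)
E
```

```text
scene {'fx': 611.8501019755919, 'fy': 611.8501019755919, 'cx': 322.65134282351556, 'cy': 243.4282552867059, 'view': array([[-8.72540815e-02,  9.96186074e-01,  1.77459253e-04,
         4.21763745e-02],
       [-7.48706972e-01, -6.56953552e-02,  6.59637772e-01,
         3.55497686e-01],
       [ 6.57133621e-01,  5.74232230e-02,  7.51583647e-01,
        -1.45118823e+00],
       [ 0.00000000e+00,  0.00000000e+00,  0.00000000e+00,
         1.00000000e+00]])}
top {'fx': 486.43464725487263, 'fy': 486.43464725487263, 'cx': 317.0029956014497, 'cy': 239.96751034771157, 'view': array([[-8.17158482e-03, -9.99865595e-01,  1.42132667e-02,
        -8.42013251e-04],
       [ 9.89741768e-01, -6.05978139e-03,  1.42739310e-01,
        -5.29226564e-01],
       [-1.42633996e-01,  1.52338701e-02,  9.89658260e-01,
        -9.60731833e-01],
       [ 0.00000000e+00,  0.00000000e+00,  0.00000000e+00,
         1.00000000e+00]])}
{'time_s': 0.1, 'joints': array([-5.43682179e+01,  2.05869228e+01,  6.38793697e-01, -1.78331594e-02,
       -7.01363085e+01, -1.65064473e+01]), 'qd': array([ 0.06957813, -0.08118549,  0.16936627,  0.0869341 ,  0.07399569,
       -0.09005141]), 'joint_torque': array([ 4.32080069e-04, -5.84161878e+01,  2.93750685e+01,  7.01543033e+00,
        1.01429559e-02, -8.60570026e-05]), 'tcp_pos': array([ 0.22098878, -0.63736058,  0.24471892]), 'eef_rot': array([ 1.79914279e+02, -7.91855237e-03, -1.60880731e+02]), 'contact_force': array([-0.4114884 , -0.25106006, -0.17479878]), 'moment': array([0.02426366, 0.04567145, 0.00752022]), 'gripper_force': 0.0, 'gripper_width': 0.08804859221903259}
```

View pics/top0.png

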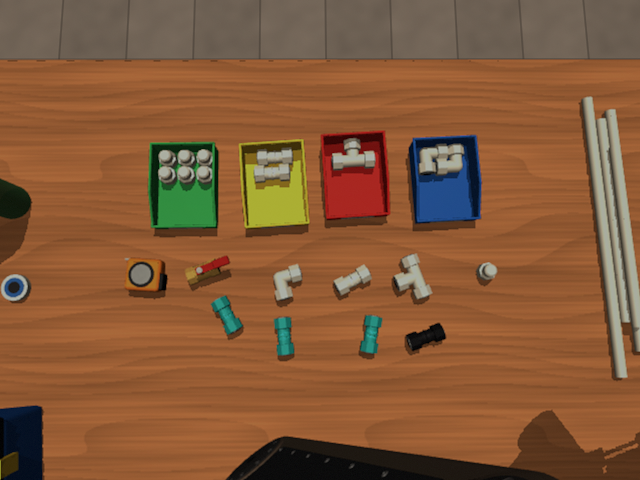

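View pics/scene0.png

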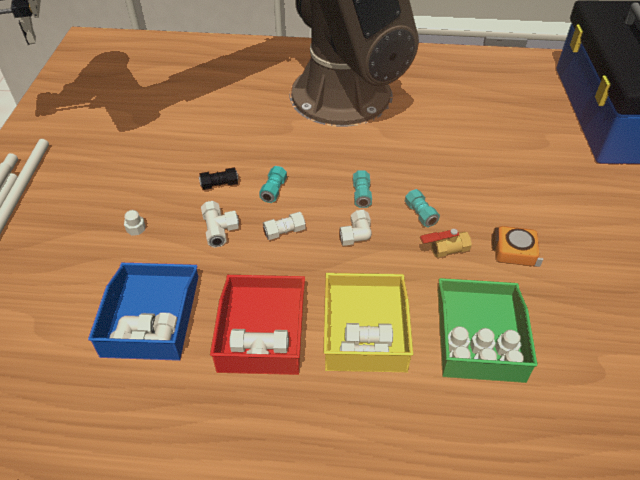

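The top view shows white elbow (285,283), coupling (352,281), tee (412,278) and stop end (487,271). The bins are green (184,186), yellow (274,184), red (355,175) and blue (446,179). Next I'll look at enlarged crops.

Run:
```python
import cv2
t=cv2.imread("pics/top0.png")
a=cv2.resize(t[245:310,265:425],None,fx=5,fy=5,interpolation=cv2.INTER_CUBIC)
b=cv2.resize(t[250:305,385:505],None,fx=5,fy=5,interpolation=cv2.INTER_CUBIC)
b=cv2.copyMakeBorder(b,0,0,0,200,cv2.BORDER_CONSTANT)
cv2.imwrite("pics/cropA.png",cv2.vconcat([a,b]))
c=cv2.resize(t[125:240,140:490],None,fx=2.28,fy=2.28,interpolation=cv2.INTER_CUBIC);cv2.imwrite("pics/cropB.png",c)
```

```text
(no output)
```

View pics/cropA.png

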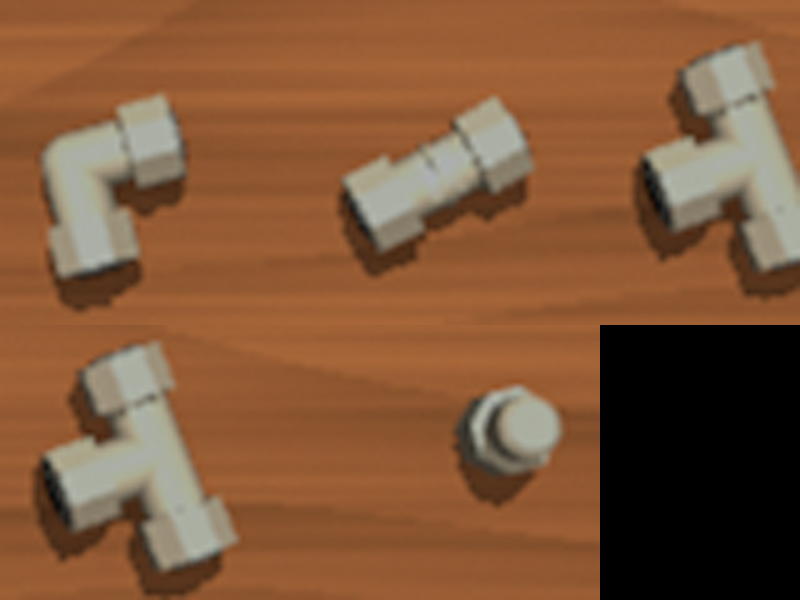

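View pics/cropB.png

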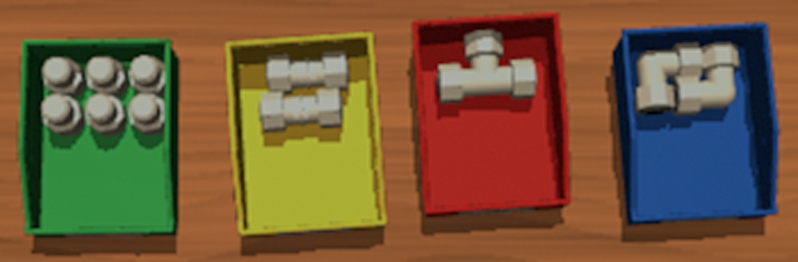

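Crop A gives the nut positions: elbow (152,142) and (94,243), coupling (383,205) and (493,140), tee run (129,381) and (192,534) with branch (83,484), stop-end top (529,427). Crop B shows the rim corners of the four bins, with stock in the rear and the front floors free.

```bash
cat > h.py <<'E'
import numpy as np
def ray(i,u,v,z):
    V=np.array(i["view"]);R=V[:3,:3];c=-R.T@V[:3,3]
    d=R.T@np.array([(u-i["cx"])/i["fx"],-(v-i["cy"])/i["fy"],-1])
    return (c+d*(z-c[2])/d[2])
E
python3 - <<'E'
from plant import r
from h import *
i=r.camera_info("top")
A=lambda x,y,z:ray(i,265+x/5-.4,245+y/5-.4,z)[:2]*1000
B=lambda x,y,z:ray(i,385+x/5-.4,250+(y-325)/5-.4,z)[:2]*1000
def ang(d):return np.degrees(np.arctan2(d[1],d[0]))
e1,e2=A(152,142,.022),A(94,243,.022)
print("elbow",e1,e2,np.linalg.norm(e1-e2),ang(e2-e1))
c1,c2=A(383,205,.022),A(493,140,.022)
print("coup",(c1+c2)/2,np.linalg.norm(c1-c2),ang(c2-c1))
a,b,c=B(129,381,.022),B(192,534,.022),B(83,484,.022)
print("tee",(a+b)/2,c,np.linalg.norm(a-b),ang(a-b),ang(c-(a+b)/2))
print("stop",B(529,427,.04),B(511,430,.015))
C=lambda x,y,z:ray(i,140+x/2.28-.3,125+y/2.28-.3,z)[:2]*1000
for n,p in dict(green=[(22,42),(172,40),(27,234),(175,232)],yellow=[(226,44),(372,34),(240,235),(385,226)],red=[(413,22),(558,14),(424,213),(570,205)],blue=[(620,32),(766,25),(630,222),(775,214)]).items():
    q=[C(*x,z) for x,z in zip(p,(.055,.055,.03,.03))]
    print(n,np.mean(q,0),ang(q[0]+q[1]-q[2]-q[3]),[np.linalg.norm(q[0]-q[1]),np.linalg.norm(q[0]-q[2])])
E
```

```text
elbow [462.8807215   41.12394539] [421.57856722  64.9834386 ] 47.698462919332314 149.98576556171557
coup [449.47205411 -76.92716062] 53.042752012043394 -60.06237850066033
tee [ 454.80917545 -210.61509972] [ 443.959608   -178.13607579] 67.80845501197624 20.536399797893985 108.47181652369137
stop [ 464.81386299 -358.053525  ] [ 465.58865757 -359.75114975]
green [645.60966194 271.50120868] 0.8382276564102072 [np.float64(135.53984083116603), np.float64(172.29879427254826)]
yellow [646.88047061  84.05301465] 3.7139935622210816 [np.float64(132.9799360776806), np.float64(172.21483409584485)]
red [666.11560905 -85.41120473] 3.136540398111741 [np.float64(133.1854010326106), np.float64(172.99709912730123)]
blue [ 656.12020796 -274.72074767] 2.582066458664081 [np.float64(134.76685125044295), np.float64(172.27729012388656)]
```

>>> jog_arm([
  [[0.25,4,4,0,0],[0.25,4,4,0,0],[0.25,4,4,0,0],[0.25,4,4,0,0],[0.25,4,4,0,0],[0.25,0,5.5,-2.5,-0.07],[0.25,0,5.5,-2.5,0],[0.25,0,5.5,-2.5,0]],
], force=15)

```text
time_s: 1.1
tcp_pos: [0.4208, -0.271, 0.1696]
eef_rot: [180.0, -0.0, -164.9]
contact_force: [0.9, 0.3, -0.2]
gripper_width: 0.0546
gripper_force: 0.0
```

>>> jog_arm([
  [[0.25,0,5.5,-2.5,0],[0.25,0,5.5,0,0],[0.25,0,5.5,0,0],[0.25,0,5.5,0,0],[0.25,0,5.5,0,0],[0.25,0,5.5,0,0],[0.25,0,0,0,0],[0.25,0,0,0,0]],
])

```text
time_s: 2.1
tcp_pos: [0.4207, 0.0573, 0.1453]
eef_rot: [-180.0, -0.0, -164.8]
contact_force: [0.5, -1.0, -0.3]
gripper_width: 0.0548
gripper_force: 0.0
```

Run:
```python
from plant import r
import cv2
from h import *
i=r.camera_info("wrist");w=r.capture("wrist").copy()
V=np.array(i["view"])
for p in [(.4629,.0411,.034),(.4216,.065,.034),(.4546,.0739,.030)]:
    c=V[:3,:3]@np.array(p)+V[:3,3]
    u=i["cx"]+i["fx"]*c[0]/-c[2];v=i["cy"]-i["fy"]*c[1]/-c[2]
    print(u,v);cv2.circle(w,(int(u),int(v)),4,(0,0,255),-1)
cv2.imwrite("pics/w1.png",w)
```

```text
273.1600973490167 304.8231217294349
326.70478068360114 253.96770341507616
326.1096683642533 303.34907201373454
```

View pics/w1.png

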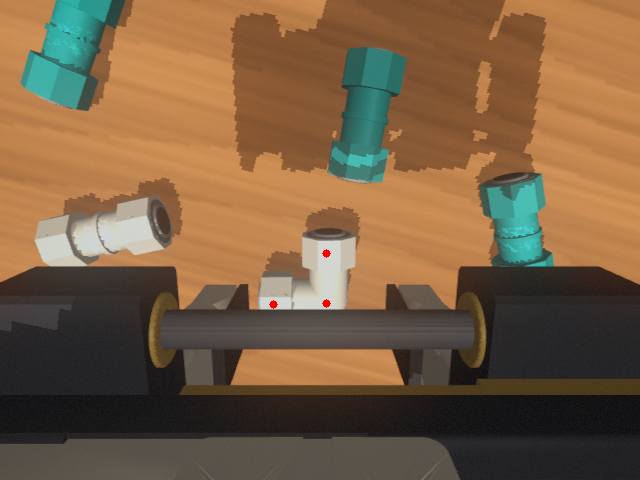

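The wrist picture confirms the positions: the marks sit on the elbow at (327,254) and (273,305), within about 1–2 mm. I'll go down and grip.

>>> jog_arm([
  [[0.25,0,0.8,-4,0],[0.25,0,0,-4,0],[0.25,0,0,-3,0],[0.25,0,0,-1.1,0],[0.25,0,0,0,0],[-0.6,0,0,0,0],[-0.6,0,0,0,0],[-0.6,0,0,0,0]],
])

```text
time_s: 3.15
tcp_pos: [0.4216, 0.0656, 0.0253]
eef_rot: [180.0, 0.1, -164.9]
contact_force: [-0.2, 0.4, 6.7]
gripper_width: 0.0337
gripper_force: 15.0
```

>>> jog_arm([
  [[-0.6,0,0,0,0],[-0.6,0,0,0,0],[-0.6,0,0,3,0],[-0.6,0,0,4,0],[-0.6,0,0,4,0],[-0.6,0,0,0,0],[-0.6,0,0,0,0]],
])

```text
time_s: 4.03
tcp_pos: [0.4207, 0.0652, 0.1343]
eef_rot: [180.0, 0.0, -164.9]
contact_force: [-0.4, -0.7, -0.8]
gripper_width: 0.0338
gripper_force: 15.0
```

>>> jog_arm([
  [[-0.6,2.5,-4.9,0,-0.1],[-0.6,2.5,-4.9,0,-0.1],[-0.6,2.5,-4.9,0,0],[-0.6,2.6,-4.9,0,0],[-0.6,2.6,-4.9,0,0],[-0.6,2.6,-4.9,0,0],[-0.6,2.6,-4.9,0,0],[-0.6,0,0,0,0]],
])

```text
time_s: 5.03
tcp_pos: [0.6, -0.2808, 0.131]
eef_rot: [180.0, -0.2, -176.5]
contact_force: [-0.7, 1.1, -1.0]
gripper_width: 0.0337
gripper_force: 15.0
```

>>> jog_arm([
  [[-0.6,0,0,-4,0],[-0.6,0,0,-4,0],[-0.6,0,0,-1.5,0],[-0.6,0,0,-0.6,0],[-0.6,0,0,0,0]],
])

```text
time_s: 5.65
tcp_pos: [0.6006, -0.2776, 0.0341]
eef_rot: [-180.0, 0.0, -176.3]
contact_force: [-0.5, -0.8, -0.0]
gripper_width: 0.0339
gripper_force: 15.0
```

>>> jog_arm([
  [[-0.6,0,0,-0.5,0],[-0.6,0,0,0,0],[-0.1,0,0,0,0],[0.0,0,0,0,0],[0.1,0,0,0,0],[0.1,0,0,0,0],[0.1,0,0,4,0],[0.1,0,0,6,0]],
])

```text
time_s: 6.65
tcp_pos: [0.5988, -0.2774, 0.1275]
eef_rot: [179.9, -0.3, -176.3]
contact_force: [0.8, 0.3, -0.6]
gripper_width: 0.0483
gripper_force: 0.0
```

Run:
```python
from plant import r
import cv2
a=r.capture("scene");b=r.capture("top")
cv2.imwrite("pics/s2.png",cv2.hconcat([cv2.resize(a[120:400,80:380],(400,373)),cv2.resize(b[110:390,240:540],(400,373))]))
print(r.get_state()["tcp_pos"],r.get_state()["joints"])
```

```text
[ 0.60404553 -0.27902062  0.13610611] [ -7.9711863   23.9913522   -9.18801009   0.14583899 -56.18078048
 -78.36945658]
```

View pics/s2.png

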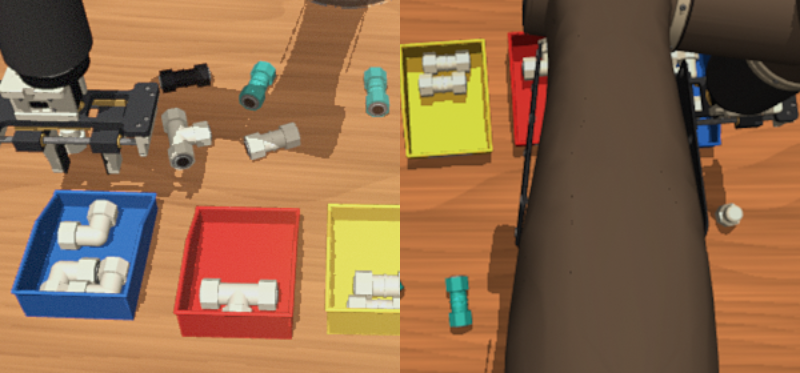

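The elbow is lying flat in the front of the blue bin at about (90,225) in the left half of the picture. The tee is next.

>>> jog_arm([
  [[0.25,-2,1.2,0,0.186],[0.25,-2,1.2,0,0.186],[0.25,-2,1.2,0,0.186],[0.25,-2,1.2,0,0.186],[0.25,-2,1.2,0,0.186],[0.25,-2,1.2,0,0.186],[0.25,-2,1.2,0,0.186],[0.25,-1.7,1.5,0,0.186]],
])

```text
time_s: 7.75
tcp_pos: [0.4424, -0.1785, 0.1286]
eef_rot: [-180.0, 0.0, -90.8]
contact_force: [-1.2, -0.1, -0.2]
gripper_width: 0.0547
gripper_force: 0.0
```

>>> jog_arm([
  [[0.25,0,0,0,0.186],[0.25,0,0,0,0.186],[0.25,0,0,0,0],[0.25,0,0,0,0]],
])

```text
time_s: 8.25
tcp_pos: [0.4432, -0.1787, 0.1286]
eef_rot: [-180.0, -0.0, -70.0]
contact_force: [0.7, -0.9, 1.1]
gripper_width: 0.0545
gripper_force: 0.0
```

>>> jog_arm([
  [[0.25,0,0,-4,0],[0.25,0,0,-4,0],[0.25,0,0,-2,0],[0.25,0,0,-0.4,0],[0.25,0,0,0,0],[-0.6,0,0,0,0],[-0.6,0,0,0,0],[-0.6,0,0,0,0]],
])

```text
time_s: 9.25
tcp_pos: [0.4437, -0.1787, 0.0253]
eef_rot: [-179.9, -0.0, -69.8]
contact_force: [-0.7, 0.4, 3.9]
gripper_width: 0.0336
gripper_force: 15.0
```

>>> jog_arm([
  [[-0.6,0,0,0,0],[-0.6,0,0,0,0],[-0.6,0,0,3,0],[-0.6,0,0,4,0],[-0.6,0,0,4,0],[-0.6,0,0,0,0],[-0.6,0,0,0,0]],
])

```text
time_s: 10.12
tcp_pos: [0.4425, -0.1786, 0.1341]
eef_rot: [180.0, 0.0, -69.8]
contact_force: [0.1, -0.8, -1.3]
gripper_width: 0.0335
gripper_force: 15.0
```

>>> jog_arm([
  [[-0.6,2.1,1.1,0,0.159],[-0.6,2.1,1.1,0,0.159],[-0.6,2.1,1.1,0,0.159],[-0.6,2.1,1.1,0,0.159],[-0.6,2.1,1.1,0,0.159],[-0.6,2.1,1.1,0,0.159],[-0.6,2.1,1.1,0,0.159],[-0.6,2.1,1.3,0,0.159]],
])

```text
time_s: 11.12
tcp_pos: [0.6107, -0.0885, 0.1323]
eef_rot: [180.0, 0.2, 3.4]
contact_force: [0.4, -0.8, -0.6]
gripper_width: 0.0338
gripper_force: 15.0
```

>>> jog_arm([
  [[-0.6,0,0,0,0],[-0.6,0,0,-4,0],[-0.6,0,0,-4,0],[-0.6,0,0,-1.5,0],[-0.6,0,0,-0.6,0],[-0.6,0,0,0,0]],
])

```text
time_s: 11.88
tcp_pos: [0.6115, -0.0888, 0.0341]
eef_rot: [180.0, -0.0, 3.1]
contact_force: [0.3, 0.0, -0.5]
gripper_width: 0.0339
gripper_force: 15.0
```

>>> jog_arm([
  [[-0.6,0,0,-0.5,0],[-0.6,0,0,0,0],[-0.1,0,0,0,0],[0.0,0,0,0,0],[0.1,0,0,0,0],[0.1,0,0,0,0],[0.1,0,0,4,0],[0.1,0,0,6,0]],
])

```text
time_s: 12.88
tcp_pos: [0.6097, -0.0889, 0.1277]
eef_rot: [180.0, 0.3, 3.1]
contact_force: [0.8, -0.4, 0.5]
gripper_width: 0.0481
gripper_force: 0.0
```

>>> jog_arm([
  [[0.25,-2.3,0.2,0,-0.158],[0.25,-2.3,0.2,0,-0.158],[0.25,-2.3,0.2,0,-0.158],[0.25,-2.3,0.2,0,-0.158],[0.25,-2.3,0.2,0,-0.158],[0.25,-2.3,0.2,0,-0.158],[0.25,-2.4,0,0,-0.158],[0.25,0,0,0,0]],
])

```text
time_s: 13.88
tcp_pos: [0.4477, -0.0768, 0.1288]
eef_rot: [-180.0, 0.0, -60.3]
contact_force: [0.3, 0.2, 0.0]
gripper_width: 0.0548
gripper_force: 0.0
```

Run:
```python
from plant import r
import cv2
from h import *
a=r.capture("scene")
i=r.camera_info("wrist");w=r.capture("wrist").copy()
V=np.array(i["view"])
for p in [(.4495,-.0769,.029),(.4365,-.0544,.034),(.4625,-.0994,.034)]:
    c=V[:3,:3]@np.array(p)+V[:3,3]
    u=i["cx"]+i["fx"]*c[0]/-c[2];v=i["cy"]-i["fy"]*c[1]/-c[2]
    cv2.circle(w,(int(u),int(v)),3,(0,0,255),-1)
cv2.imwrite("pics/s3.png",cv2.hconcat([cv2.resize(a[120:400,80:380],(400,373)),cv2.resize(w,(400,300))[:,:] if 0 else cv2.copyMakeBorder(cv2.resize(w,(400,300)),0,73,0,0,cv2.BORDER_CONSTANT)]))
s=r.get_state();print(s["tcp_pos"],s["eef_rot"])
```

```text
[ 0.44971027 -0.07663036  0.12903255] [-1.79933129e+02 -3.10404386e-02 -6.01305876e+01]
```

View pics/s3.png

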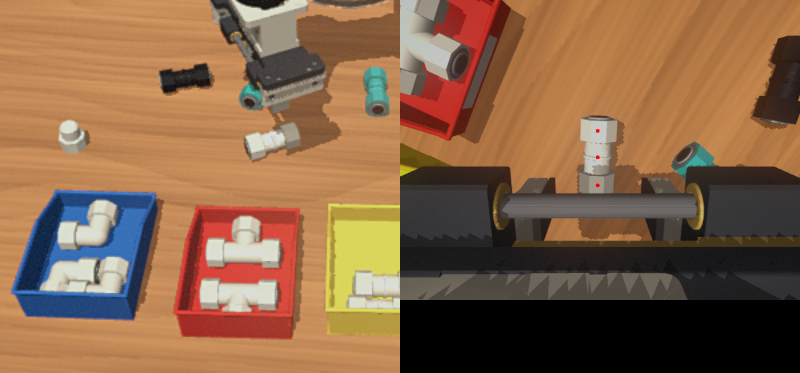

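The tee is in the front of the red bin, run across, at about (243,245). In the wrist half the coupling is centred between the jaws at (597,157).

>>> jog_arm([
  [[0.1,0,0,-4,0],[0.1,0,0,-4,0],[0.1,0,0,-2,0],[0.1,0,0,-0.4,0],[0.1,0,0,0,0],[-0.6,0,0,0,0],[-0.6,0,0,0,0],[-0.6,0,0,0,0]],
])

```text
time_s: 14.98
tcp_pos: [0.4495, -0.0766, 0.0252]
eef_rot: [-179.9, -0.0, -60.3]
contact_force: [-0.3, 0.9, 4.0]
gripper_width: 0.0263
gripper_force: 14.9
```

>>> jog_arm([
  [[-0.6,0,0,0,0],[-0.6,0,0,0,0],[-0.6,0,0,3,0],[-0.6,0,0,4,0],[-0.6,0,0,4,0],[-0.6,0,0,0,0],[-0.6,0,0,0,0]],
])

```text
time_s: 15.85
tcp_pos: [0.4486, -0.0767, 0.1342]
eef_rot: [180.0, 0.0, -60.3]
contact_force: [-0.5, 1.2, -0.9]
gripper_width: 0.0258
gripper_force: 14.9
```

>>> jog_arm([
  [[-0.6,2,2,0,0.14],[-0.6,2,2,0,0.14],[-0.6,2,2,0,0.14],[-0.6,2,2,0,0.14],[-0.6,2,2,0,0.14],[-0.6,2,2,0,0.14],[-0.6,2,2,0,0.14],[-0.6,2,1.8,0,0.14]],
])

```text
time_s: 16.85
tcp_pos: [0.6088, 0.0817, 0.1323]
eef_rot: [179.9, 0.2, 4.2]
contact_force: [-0.5, 0.1, -0.1]
gripper_width: 0.0253
gripper_force: 14.9
```

>>> jog_arm([
  [[-0.6,0,0,0,0],[-0.6,0,0,0,0],[-0.6,0,0,-4,0],[-0.6,0,0,0,0]],
])

```text
time_s: 17.35
tcp_pos: [0.6062, 0.0799, 0.0917]
eef_rot: [179.9, 0.4, 3.8]
contact_force: [-1.0, -0.4, -0.2]
gripper_width: 0.0259
gripper_force: 14.9
```

Run:
```python
from plant import r
import cv2
s=r.get_state();print(s["tcp_pos"],s["eef_rot"])
a=r.capture("scene");w=r.capture("wrist")
cv2.imwrite("pics/s4.png",cv2.hconcat([cv2.resize(a[160:400,280:480],(400,480)),cv2.copyMakeBorder(cv2.resize(w,(400,300)),0,180,0,0,cv2.BORDER_CONSTANT)]))
```

```text
[0.60623517 0.07986598 0.09166322] [179.90061713   0.36781477   3.7964617 ]
```

View pics/s4.png

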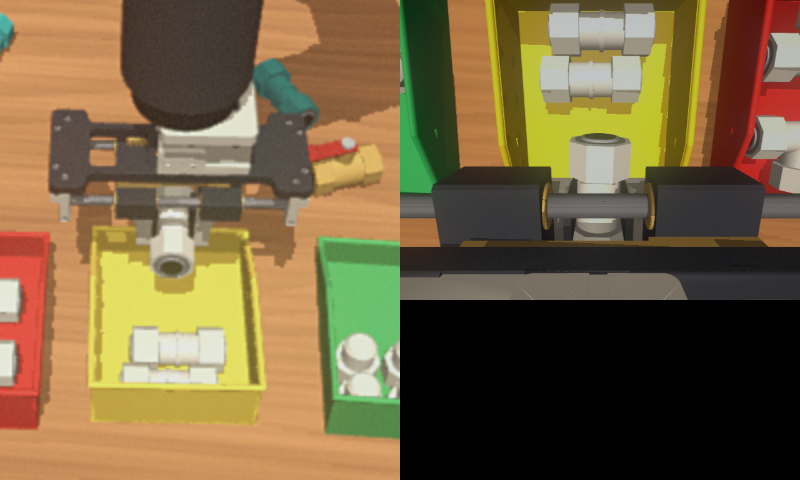

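The coupling hangs level over the front of the yellow bin at (600,160), clear of the stock. I'll lower it.

>>> jog_arm([
  [[-0.6,0.2,0.1,-3,0],[-0.6,0,0,-2,0],[-0.6,0,0,-0.8,0],[-0.6,0,0,0,0],[-0.6,0,0,0,0]],
])

```text
time_s: 18.08
tcp_pos: [0.6119, 0.0825, 0.0379]
eef_rot: [-180.0, -0.1, 3.9]
contact_force: [-0.3, 0.2, -0.3]
gripper_width: 0.026
gripper_force: 14.9
```

>>> jog_arm([
  [[-0.6,-0.2,0,-0.6,0],[-0.6,0,0,-0.3,0],[-0.6,0,0,0,0],[-0.2,0,0,0,0],[0.0,0,0,0,0],[0.1,0,0,0,0],[0.1,0,0,4,0],[0.1,0,0,6,0]],
])

```text
time_s: 19.08
tcp_pos: [0.6078, 0.0817, 0.1266]
eef_rot: [179.9, 0.3, 3.9]
contact_force: [1.4, -0.1, 0.4]
gripper_width: 0.0484
gripper_force: 0.0
```

>>> jog_arm([
  [[0.1,-1.8,-5.5,0,0],[0.1,-1.8,-5.5,0,0],[0.1,-1.8,-5.5,0,0],[0.1,-1.8,-5.5,0,0],[0.1,-1.8,-5.5,0,0],[0.1,-1.8,-5.5,0,0],[0.1,-1.8,-5.5,0,0],[0.1,-1.8,-5.5,0,0]],
])

```text
time_s: 20.08
tcp_pos: [0.4644, -0.3595, 0.1277]
eef_rot: [180.0, -0.0, 3.9]
contact_force: [1.9, 0.2, 0.3]
gripper_width: 0.0485
gripper_force: 0.0
```

>>> jog_arm([
  [[0.1,0,0,0,0],[0.1,0,0,0,0]],
])

```text
time_s: 20.32
tcp_pos: [0.4648, -0.3579, 0.1273]
eef_rot: [-180.0, 0.0, 3.8]
contact_force: [-0.5, 0.9, 0.1]
gripper_width: 0.0482
gripper_force: 0.0
```

Run:
```python
from plant import r
import cv2
from h import *
a=r.capture("scene")
i=r.camera_info("wrist");w=r.capture("wrist").copy()
V=np.array(i["view"])
for p in [(.4650,-.3585,.04)]:
    c=V[:3,:3]@np.array(p)+V[:3,3]
    u=i["cx"]+i["fx"]*c[0]/-c[2];v=i["cy"]-i["fy"]*c[1]/-c[2]
    cv2.circle(w,(int(u),int(v)),3,(0,0,255),-1)
cv2.imwrite("pics/s5.png",cv2.hconcat([cv2.resize(a[160:400,280:480],(400,480)),cv2.copyMakeBorder(cv2.resize(w,(400,300)),0,180,0,0,cv2.BORDER_CONSTANT)]))
s=r.get_state();print(s["tcp_pos"],s["eef_rot"])
```

```text
[ 0.46546852 -0.35692069  0.12754482] [-1.79993782e+02 -6.63314368e-04  3.96337037e+00]
```

View pics/s5.png

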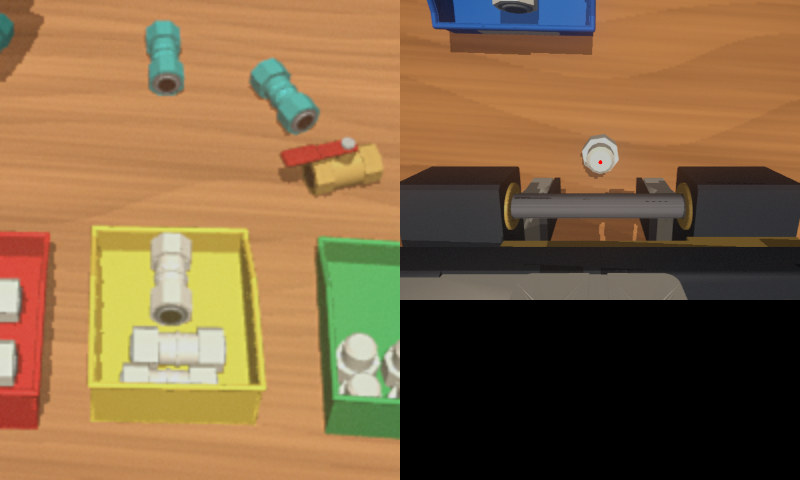

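The coupling lies in the front of the yellow bin at (170,280). The stop end in the wrist half, at (599,158), is about 3 mm further ahead than my mark, so I'll shift 2 mm while lowering.

>>> jog_arm([
  [[0.1,0.2,0,-4,0],[0.1,0,0,-3,0],[0.1,0,0,-1.6,0],[0.1,0,0,0,0],[0.1,0,0,0,0],[-0.7,0,0,0,0],[-0.7,0,0,0,0],[-0.7,0,0,0,0]],
])

```text
time_s: 21.42
tcp_pos: [0.4673, -0.3579, 0.0421]
eef_rot: [180.0, -0.0, 3.9]
contact_force: [-1.1, 0.8, 3.6]
gripper_width: 0.0253
gripper_force: 15.0
```

>>> jog_arm([
  [[-0.7,0,0,0,0],[-0.7,0,0,0,0],[-0.7,0,0,3,0],[-0.7,0,0,4,0],[-0.7,0,0,2,0],[-0.7,0,0,0,0],[-0.7,0,0,0,0]],
])

```text
time_s: 22.3
tcp_pos: [0.4665, -0.3574, 0.1305]
eef_rot: [-179.9, 0.1, 3.9]
contact_force: [-0.3, 1.0, 0.4]
gripper_width: 0.0251
gripper_force: 15.0
```

>>> jog_arm([
  [[-0.7,1.2,5.2,0,0],[-0.7,1.2,5.2,0,0],[-0.7,1.2,5.2,0,0],[-0.7,1.2,5.2,0,0],[-0.7,1.2,5.2,0,0],[-0.7,1.2,5.2,0,0],[-0.7,1.2,5.2,0,0],[-0.7,1.2,5.2,0,0]],
])

```text
time_s: 23.3
tcp_pos: [0.5626, 0.0598, 0.1301]
eef_rot: [180.0, 0.1, 3.9]
contact_force: [1.5, -0.2, -0.7]
gripper_width: 0.0254
gripper_force: 15.0
```

>>> jog_arm([
  [[-0.7,1.1,5.3,0,0],[-0.7,1.1,5.3,0,0],[-0.7,1.1,5.3,0,0],[-0.7,1.1,5.3,0,0],[-0.7,0,0,0,0],[-0.7,0,0,-4,0],[-0.7,0,0,-3,0],[-0.7,0,0,0,0]],
])

```text
time_s: 24.3
tcp_pos: [0.6049, 0.2682, 0.0578]
eef_rot: [179.8, 0.4, 3.9]
contact_force: [-0.6, 0.0, 0.3]
gripper_width: 0.0252
gripper_force: 15.0
```

>>> jog_arm([
  [[-0.7,0,0,0,0],[-0.7,0,0,0,0]],
])

```text
time_s: 24.55
tcp_pos: [0.6079, 0.2706, 0.063]
eef_rot: [-179.9, -0.1, 3.9]
contact_force: [-0.3, 0.4, 0.0]
gripper_width: 0.025
gripper_force: 15.0
```

>>> jog_arm([
  [[-0.7,0,0,-1.2,0],[-0.7,0,0,-0.5,0],[-0.7,0,0,0,0],[-0.2,0,0,0,0],[0.0,0,0,0,0],[0.1,0,0,0,0],[0.1,0,0,4,0],[0.1,0,0,6,0]],
])

```text
time_s: 25.55
tcp_pos: [0.606, 0.2695, 0.1435]
eef_rot: [179.9, 0.2, 3.9]
contact_force: [1.5, 1.1, 0.9]
gripper_width: 0.0481
gripper_force: 0.0
```

>>> jog_arm([
  [[0.1,0,0,6,0],[0.1,-4,3,0,0],[0.1,-4,3,0,0],[0.1,-4,3,0,0],[0.1,-4,3,0,0],[0.1,-4,3,0,0],[0.1,-4,3,0,0],[0.1,-4,4,0,0]],
])

```text
time_s: 26.55
tcp_pos: [0.3257, 0.4908, 0.205]
eef_rot: [-180.0, -0.0, 3.9]
contact_force: [1.2, 0.7, 0.2]
gripper_width: 0.0486
gripper_force: 0.0
```

>>> jog_arm([
  [[0.1,-2,4,0,0],[0.1,-2,4,0,0],[0.1,0,0,0,0],[0.1,0,0,0,0]],
])

```text
time_s: 27.05
tcp_pos: [0.2869, 0.57, 0.2042]
eef_rot: [180.0, 0.0, 3.9]
contact_force: [0.8, -0.6, -0.1]
gripper_width: 0.0479
gripper_force: 0.0
```

Run:
```python
from plant import r
import cv2
b=r.capture("top");a=r.capture("scene")
cv2.imwrite("pics/t6.png",cv2.vconcat([cv2.resize(b[120:310,120:520],(600,285)),cv2.resize(a[170:380,90:540],(600,280))]))
```

```text
(no output)
```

View pics/t6.png

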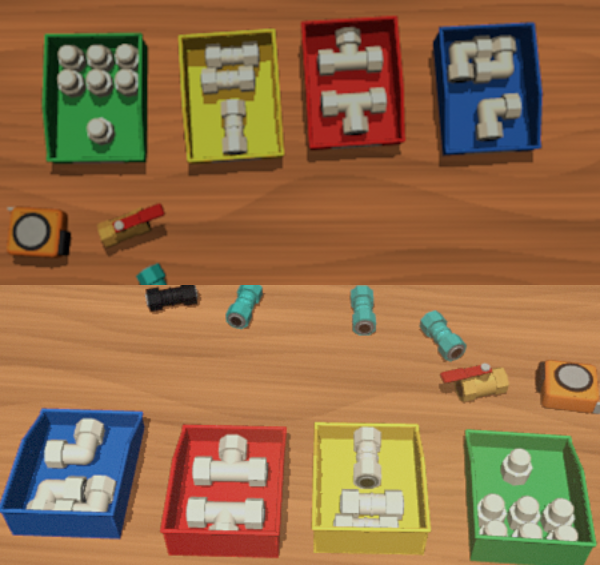

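Each fitting lies loose on the front floor of its own bin: stop end (99,130), coupling (233,127), tee (354,108) and elbow (497,115). The valve and the tape measure are where they were.

```bash
python3 -c "
from plant import r
print(r.close_job())"
```

```text
the job is handed in; nothing more can be done
None
```

All four fittings lie loose on the front floor of their own bins, the valve and tape measure were not touched, and the job was handed in at about 27 s of the 96 s allowed.

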